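# Find the manifold with the loose core and bed it in the saw nest

### The arm

A 6-joint arm with a two-finger parallel gripper is mounted at the origin on a cart in front of the work surface, level with it; the furniture and walls round the work are solid. World frame = base frame: x ahead of the robot, y to its left, z up, the work surface at z = 0. Lengths are in m, angles in rad, forces in N, time in s.
With the tool pointing down it reaches from about 0.4 to 0.825 m from the base axis. Payload 7 kg.
Tool frame: the origin (TCP) lies at the very end of the fingers, on their centre line; the grasp point (between the pads) lies 19 mm behind it; z points along the fingers, y is the line along which they close (so a half turn about z gives the same grasp; the last joint's range is limited). The gripper opens to 85 mm and grips with 20 to 120 N. Pads are 22 mm wide; open, the fingers measure 114 mm over their backs; the gripper's body (76 mm by 85 mm) begins 54 mm behind the grasp point. The pads swing forward as they close: fully open they stand 13 mm farther back than shut.
Start: joints at [1.598, 0.359, 0.012, 0, -1.224, -0.288], TCP at [0.174, 0.652, 0.231] pointing down, gripper open.
Joint ranges: [-3.07, 3.07], [-1.43, 2.12], [-1.02, 1.25], [-3.03, 1.67], [-3.05, -0], [-3.03, 3.03]. Speed limits (rad/s): [2.39, 2.39, 3.01, 3.14, 3.14, 3.14].

### API

Orientations are given as a unit quaternion [w, x, y, z].
In Python, from workcell import reach, servo_line, movej, open_jaws, close, pause, inverse_kinematics, state, get_image, PlanningError, hand_in gives the robot as it stands. Calls block until the motion is done:
- reach(position, orientation): joint-space move of the TCP to a pose.
- servo_line(position, rot=None, rate=0.15): straight line of the TCP; rot=None keeps the orientation; rate is the mean speed in m/s.
- movej(angles): joint-space move.
- open_jaws() and close(): open the fingers fully, or close them until they stop; the grip force is fixed at half the most.
- pause(seconds).
- inverse_kinematics(position, orientation): joint angles nearest the present ones, or None.
- state(): the state.
- get_image(name): name is "side" or "top"; returns a dict with "frame" (480x640x3 uint8, red, green, blue), "camera_matrix" (3x3 intrinsics, pixels), "k1" (the pictures are not rectified: a ray, as slopes to the right and down, at radius r is drawn at 1 + k1 r^2 times it, then the intrinsics apply), "pose" (4x4, takes a point from camera to world coordinates). Camera axes: x right, y down, z forward; pixel columns grow to the right and rows downward; lengths in m; the calibration is good to about 2 mm. A picture is of the moment at which its call begins. There is no depth.
A pose or a line that the arm cannot do raises PlanningError and nothing moves.
- hand_in(): hands the job in; it is judged then, once.
The state is a dict: "time": time; "joint_pos": joint angles; "joint_velocities": joint speeds; "joint_torque": joint torques, N m; "tool_pos": TCP position; "orientation": TCP orientation; "ft_force": force on the tool from outside, world axes, zero at the start; "torque": the same for the moment, N m; "finger_gap": finger opening in m; "finger_force": force on a finger pad.
Only numpy, scipy, OpenCV 4.12 (cv2) and the standard library are available. Lean on these libraries where they do the work, as an engineer would, in place of code of your own. Each camera call takes 0.05 s, during which the arm holds its last target. There are 200 camera calls.

### The job

A drilling core was left loose inside one of these three welded manifolds. Pick them up one at a time and gently shake or rock each end to end until you feel the one with something sliding inside, lay that one in the saw nest, plugs up, flat between the rails and fully home against the stop screw so that it can be cut open, and put any other you picked up back down where it lay. Do not ram the nest, throw the manifolds about or disturb the other things on the bench.

Things in the scene. Friction and masses are not known exactly. Their poses are not given: they have to be found in the camera images.
- manifold_a: welded air manifold: dark 50 x 50 mm square steel tube, 140 mm long, a bright weld bead round each end cap, two round bosses with brass hex plugs on top, 36 mm either side of the middle, 67 mm high over all. Lies on the bench, plugs up. Origin: centre of the underside; x along the tube, z up
- manifold_b: welded air manifold, looks the same as manifold_a, same size, origin and axes. Each of the three weighs 0.37 to 0.65 kg (they differ), balanced at its middle, bore 40 x 40 x 130 mm, closed. Any one of the three may hold the loose core
- manifold_c: welded air manifold, looks the same as manifold_a, same size, origin and axes. The core loose in one of the three: oily steel disc, 32 mm across, 22 mm high, 0.14 kg; lies at the middle of the bore at first, slides when the tube is tipped some 15 degrees or shaken, up to 49 mm to either end, shifting the load's moment about the middle by some 0.067 N m
- saw_nest: fixed steel nest: plate 230 x 120 x 12 mm, two dark rails along x, 14 mm high above the plate, 53.6 mm apart, from x = -100 to 50 mm, inner top edges chamfered 4 mm. Stop block 60 mm wide, 44 mm high above the plate at x = 75 to 95 mm, its screw points to -x. Origin: centre of the plate's underside; +x towards the stop, z up
- nest_stop (a point): centre of the flat, 18 mm wide head of the stop screw, 55 mm in +x from the nest's origin and 25 mm above the plate's top; the end cap of the manifold must touch it
- nest_seat (a point): where the centre of the manifold's underside lies when it is fully home: on the plate's top (12 mm above the bench), midway between the rails, 70 mm short of nest_stop; x towards the stop, z up
- marker: white and black marker pen lying on the bench, 138 mm long; a bystander. Origin: centre of its underside
- square_magnet: red welding magnet, 76 x 87 x 16 mm, lying on the bench; a bystander. Origin: centre of its underside
- coupon: short piece of grey angle steel, 90 mm long, 34 mm high; a bystander. Origin: centre of its underside
- nut_tin: open grey tin, 76 mm wide, 78 mm high; a bystander. Origin: centre of its underside

How it is judged:
On the way:
1. the manifold that holds the loose core is held clear of the bench in the gripper and shaken or rocked until the core slides more than 25 mm from the middle towards an end (((x of core_c0 in the frame of manifold_a between -0.075 and 0.075 m and y of core_c0 in the frame of manifold_a between -0.03 and 0.03 m and height (world z) of manifold_a above 0.03 m and contact force between the fingers and manifold_a above 1 N and (x of core_c0 in the frame of manifold_a above 0.025 m or x of core_c0 in the frame of manifold_a below -0.025 m)) or (x of core_c0 in the frame of manifold_b between -0.075 and 0.075 m and y of core_c0 in the frame of manifold_b between -0.03 and 0.03 m and height (world z) of manifold_b above 0.03 m and contact force between the fingers and manifold_b above 1 N and (x of core_c0 in the frame of manifold_b above 0.025 m or x of core_c0 in the frame of manifold_b below -0.025 m)) or (x of core_c0 in the frame of manifold_c between -0.075 and 0.075 m and y of core_c0 in the frame of manifold_c between -0.03 and 0.03 m and height (world z) of manifold_c above 0.03 m and contact force between the fingers and manifold_c above 1 N and (x of core_c0 in the frame of manifold_c above 0.025 m or x of core_c0 in the frame of manifold_c below -0.025 m)))), for 0.05 s.
At the end, for the whole second after the job is handed in: The manifold with the core in it lies at rest in the saw nest, plugs up, within 2 mm of the stop screw, down on the plate within 3 mm, between the rails within 4 mm and 0.05 rad; the other two lie flat on the bench, plugs up, within 40 mm of where they began (((x of core_c0 in the frame of manifold_a between -0.075 and 0.075 m and y of core_c0 in the frame of manifold_a between -0.03 and 0.03 m and x of manifold_a in the frame of nest_seat between -0.002 and 0.002 m and y of manifold_a in the frame of nest_seat between -0.004 and 0.004 m and z of manifold_a in the frame of nest_seat between -0.003 and 0.003 m and angle between the x axis of manifold_a and the x axis of nest_seat, either way round below 0.05 rad and angle between each of manifold_a, manifold_b, manifold_c's own z axis and vertical below 0.05 rad and linear speed of each of manifold_a, manifold_b, manifold_c below 0.02 m/s and distance of each of manifold_b, manifold_c from where it was at the start of the episode below 0.04 m and height (world z) of each of manifold_b, manifold_c below 0.004 m) or (x of core_c0 in the frame of manifold_b between -0.075 and 0.075 m and y of core_c0 in the frame of manifold_b between -0.03 and 0.03 m and x of manifold_b in the frame of nest_seat between -0.002 and 0.002 m and y of manifold_b in the frame of nest_seat between -0.004 and 0.004 m and z of manifold_b in the frame of nest_seat between -0.003 and 0.003 m and angle between the x axis of manifold_b and the x axis of nest_seat, either way round below 0.05 rad and angle between each of manifold_b, manifold_a, manifold_c's own z axis and vertical below 0.05 rad and linear speed of each of manifold_b, manifold_a, manifold_c below 0.02 m/s and distance of each of manifold_a, manifold_c from where it was at the start of the episode below 0.04 m and height (world z) of each of manifold_a, manifold_c below 0.004 m) or (x of core_c0 in the frame of manifold_c between -0.075 and 0.075 m and y of core_c0 in the frame of manifold_c between -0.03 and 0.03 m and x of manifold_c in the frame of nest_seat between -0.002 and 0.002 m and y of manifold_c in the frame of nest_seat between -0.004 and 0.004 m and z of manifold_c in the frame of nest_seat between -0.003 and 0.003 m and angle between the x axis of manifold_c and the x axis of nest_seat, either way round below 0.05 rad and angle between each of manifold_c, manifold_a, manifold_b's own z axis and vertical below 0.05 rad and linear speed of each of manifold_c, manifold_a, manifold_b below 0.02 m/s and distance of each of manifold_a, manifold_b from where it was at the start of the episode below 0.04 m and height (world z) of each of manifold_a, manifold_b below 0.004 m))); the robot touches nothing.
It fails at once if the nest is rammed with a manifold or the arm (more than 60 N) (contact force between any of the arm, manifold_a, manifold_b, manifold_c and saw_nest above 60 N).
It fails at once if a manifold is swung or dropped (faster than 1.2 m/s) (linear speed of any of manifold_a, manifold_b, manifold_c above 1.2 m/s).
It fails at once if the marker, the magnet, the angle piece or the tin is moved by more than 15 mm (distance of any of marker, square_magnet, coupon, nut_tin from where it was at the start of the episode above 0.015 m).
It also fails if it takes over 72 s, if anything falls off the work surface, if the arm or the gripper's body presses on something with over 40 N, if the wrist force passes 120 N, or if a joint passes its speed limit or range.

## Working session

There is one attempt and no reset: what is moved stays moved. The work goes in short steps, each a Python script; the robot and the scene stay as the last script left them, time stands still between calls to the robot, and variables do not carry over. Pictures are saved under pics/ and viewed, at most 10 in all, crops included, and the job is handed in when it is done.

```bash
ls; mkdir -p pics; python3 - <<'E'
from workcell import *
import cv2,numpy as np
for n in("top","side"):
    d=get_image(n); cv2.imwrite(f"pics/{n}0.png",d["frame"][:,:,::-1]); np.savez(f"{n}0.npz",**d)
    print(n,d["camera_matrix"].tolist(),d["k1"],np.round(d["pose"],3).tolist())
s=state();print(s)
E
```

```text
pics
top [[570.6706127064441, 0.0, 328.20249017180737], [0.0, 570.6706127064441, 247.64544369832976], [0.0, 0.0, 1.0]] -0.18401194914160365 [[0.0, -0.994, 0.106, 0.479], [-1.0, -0.001, -0.013, 0.107], [0.013, -0.106, -0.994, 1.334], [0.0, 0.0, 0.0, 1.0]]
side [[450.0281098195803, 0.0, 327.2220301819314], [0.0, 450.0281098195803, 248.7937632468025], [0.0, 0.0, 1.0]] -0.014623988153156617 [[1.0, 0.009, 0.002, 0.601], [0.003, -0.467, 0.884, -0.816], [0.009, -0.884, -0.467, 0.543], [0.0, 0.0, 0.0, 1.0]]
{'time': 0.1, 'joint_pos': array([ 1.59813880e+00,  3.59310426e-01,  1.11667409e-02, -3.27947098e-04,
       -1.22409262e+00, -2.88104377e-01]), 'joint_velocities': array([ 0.00047862, -0.00096884,  0.00181551,  0.00078374,  0.00138772,
       -0.00112134]), 'joint_torque': array([-2.25599666e-03, -5.84765518e+01,  2.94106883e+01,  6.95462599e+00,
       -3.26292604e-03,  1.55811125e-05]), 'tool_pos': array([0.17393116, 0.65176715, 0.23046408]), 'orientation': array([ 7.35267053e-04,  9.91504909e-01, -1.30067191e-01, -3.91742589e-05]), 'ft_force': array([ 0.19376669, -1.09388389, -1.25747209]), 'torque': array([-0.04422804,  0.00961903, -0.02046286]), 'finger_force': 0.0, 'finger_gap': 0.08564721273497293}
```

View pics/top0.png

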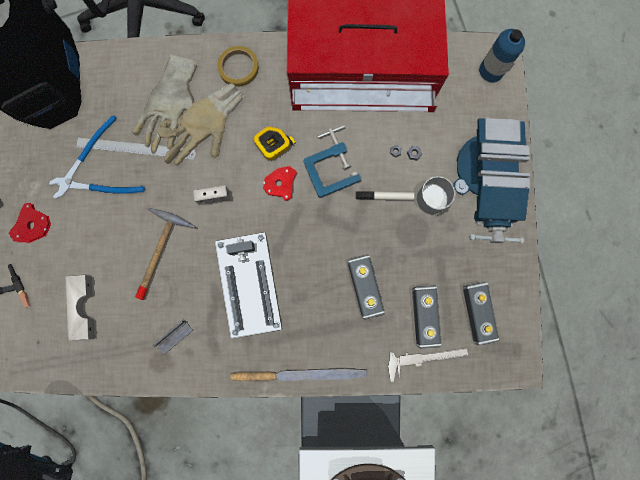

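View pics/side0.png

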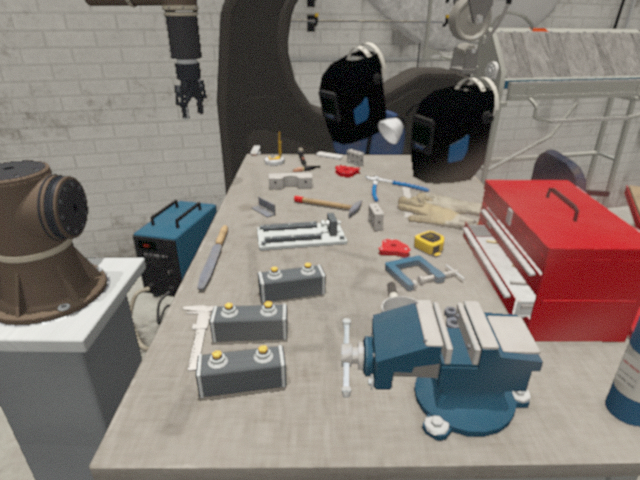

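The top view shows the three manifolds at about (366,287), (427,316) and (480,312). The white nest is at (249,285) with its stop at the upper end (245,245). The side view shows the same three in a row and the arm parked at the upper left. I'll measure them by colour.

```bash
cat > h.py <<'E'
import cv2,numpy as np
def ray(d,uv):
    K=np.array(d["camera_matrix"]);k=float(d["k1"]);P=np.array(d["pose"])
    m=cv2.undistortPoints(np.float64(uv).reshape(-1,1,2),K,np.array([k,0,0,0,0.]),).reshape(-1,2)
    r=np.c_[m,np.ones(len(m))]@P[:3,:3].T
    return P[:3,3],r
def onz(d,uv,z):
    o,r=ray(d,uv); return o+r*((z-o[2])/r[:,2])[:,None]
def tri(d1,p1,d2,p2):
    a,r=ray(d1,[p1]);b,s=ray(d2,[p2]);r=r[0]/np.linalg.norm(r);s=s[0]/np.linalg.norm(s)
    t=np.linalg.lstsq(np.c_[r,-s],b-a,rcond=None)[0]
    return (a+t[0]*r+b+t[1]*s)/2,np.linalg.norm(a+t[0]*r-b-t[1]*s)
def brass(d):
    h=cv2.cvtColor(d["frame"],cv2.COLOR_RGB2HSV)
    m=cv2.inRange(h,(18,130,120),(32,255,255))
    n,_,st,c=cv2.connectedComponentsWithStats(m)
    return [(c[i],st[i,4]) for i in range(1,n) if 15<st[i,4]<300]
E
python3 - <<'E'
from h import *
t=dict(np.load("top0.npz"));s=dict(np.load("side0.npz"))
bt=[c for c,a in brass(t) if c[1]>240]; bs=[c for c,a in brass(s)]
print(np.round(bt,1).tolist(),np.round(bs,1).tolist())
for p in bt:
    best=min(((tri(t,p,s,q)) for q in bs),key=lambda x:x[1]); print(np.round(p),onz(t,[p],.065)[0].round(4),best[0].round(4),round(best[1],4))
# nest
f=t["frame"]
m=((f.min(2)>200)*255).astype(np.uint8); m[:, :205]=0;m[:,295:]=0;m[:220]=0;m[350:]=0
m=cv2.morphologyEx(m,cv2.MORPH_CLOSE,np.ones((3,3)))
c=max(cv2.findContours(m,0,1)[0],key=cv2.contourArea)
w=onz(t,c[:,0],.012)
r=cv2.minAreaRect((w[:,:2]*1000).astype(np.float32)); print("plate",r,cv2.boxPoints(r).round(1).tolist())
# rails: dark in plate
g=f.max(2); d=((g<90)*255).astype(np.uint8); h=cv2.convexHull(c); pm=cv2.fillPoly(np.zeros_like(d),[h],255)
d=cv2.morphologyEx(d&pm,cv2.MORPH_OPEN,np.ones((3,3)))
for cc in cv2.findContours(d,0,1)[0]:
    if cv2.contourArea(cc)>30:
        ww=onz(t,cc[:,0],.026);q=cv2.minAreaRect((ww[:,:2]*1000).astype(np.float32));print("dark",np.round(q[0],1),np.round(q[1],1),round(q[2],1))
i=f[225:345,205:295,::-1];i=cv2.resize(i,None,fx=5,fy=5,interpolation=2)[:600]
cv2.imwrite("pics/nest.png",i)
E
```

```text
[[362.2, 270.4], [481.6, 297.5], [427.9, 300.3], [370.5, 301.6], [487.9, 328.7], [430.3, 332.6]] [[278.6, 153.6], [436.5, 253.4], [267.9, 303.6], [228.4, 306.1], [262.5, 349.5], [216.6, 354.9]]
[362. 270.] [0.5628 0.0149 0.065 ] [0.5274 0.0299 0.3035] 0.0394
[482. 297.] [ 0.5011 -0.2556  0.065 ] [ 0.5006 -0.2559  0.0643] 0.001
[428. 300.] [ 0.4956 -0.1321  0.065 ] [ 0.4948 -0.1319  0.067 ] 0.0016
[371. 302.] [ 0.4933 -0.0033  0.065 ] [0.4996 0.0186 0.3046] 0.0183
[488. 329.] [ 0.4306 -0.2692  0.065 ] [ 0.4301 -0.2695  0.0642] 0.001
[430. 333.] [ 0.4236 -0.137   0.065 ] [ 0.4229 -0.1373  0.0644] 0.0014
plate ((533.1218872070312, 276.9349060058594), (228.58985900878906, 117.34676361083984), 10.242445945739746) [[410.20001220703125, 314.3999938964844], [431.1000061035156, 198.89999389648438], [656.0, 239.5], [635.2000122070312, 355.0]]
```

View pics/nest.png

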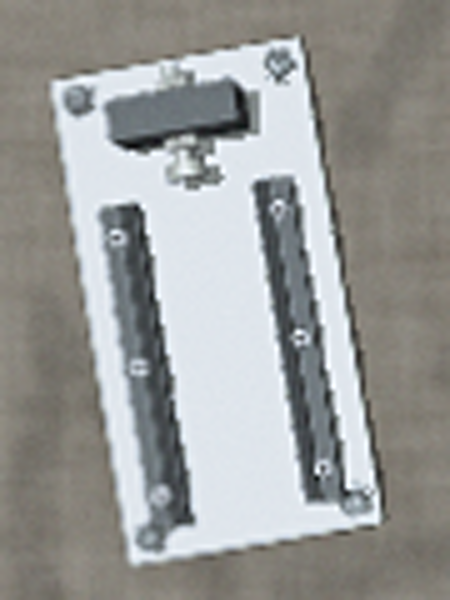

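The crop shows the white nest plate with its two dark rails. The stop block and its screw head are at the top, at about crop (190,165). I have poses for everything now. First I'll check the IK for the rocking poses, then pick manifold 1.

```bash
cat >> h.py <<'E'
from workcell import *
from scipy.spatial.transform import Rotation as R
M={1:(.5281,.0058,14.7),2:(.4596,-.1346,3.9),3:(.4659,-.2624,10.9)}
NEST=(.5331,.2769,10.24)
def quat(yaw,tilt=0):
    q=(R.from_euler('z',yaw,degrees=True)*R.from_euler('x',180,degrees=True)*R.from_euler('y',tilt,degrees=True)).as_quat()
    return [q[3],q[0],q[1],q[2]]
def ty(yaw,n=6):
    v=[];f=[]
    for _ in range(n):
        pause(.03);s=state();y=R.from_quat(np.roll(s["orientation"],-1)).as_matrix()[:,1]
        v.append(s["torque"]@y);f.append(s["ft_force"][2])
    return round(np.mean(v),4),round(np.std(v),4),round(np.mean(f),2)
def pick(k,zt=.022,up=.12):
    x,y,w=M[k]
    reach([x,y,.13],quat(w)); servo_line([x,y,zt],rate=.15); close(); s=state()
    print("grip",s["finger_gap"],s["finger_force"],s["tool_pos"].round(4),s["time"])
    servo_line([x,y,up],rate=.12)
def rock(k,up=.12,a=25):
    x,y,w=M[k]; print("lvl0",ty(w))
    for t in (a,-a):
        reach([x,y,up],quat(w,t)); print(t,ty(w))
        reach([x,y,up],quat(w)); print("lvl",ty(w))
    s=state(); print(s["finger_gap"],s["time"])
def putback(k,zt=.023):
    x,y,w=M[k]; servo_line([x,y,zt],rate=.1); print("down",state()["ft_force"].round(1)); open_jaws(); servo_line([x,y,.13],rate=.25); print(state()["time"])
E
python3 - <<'E'
from h import *
for k,(x,y,w) in M.items():
    for t in (-25,0,25): 
        j=inverse_kinematics([x,y,.12],quat(w,t)); print(k,t,None if j is None else np.round(j,2))
pick(1); rock(1)
E
```

```text
1 -25 [ 0.35  0.48 -0.13 -0.04 -1.39  1.49]
1 0 [ 0.38  0.22 -0.46  0.   -0.89  1.44]
1 25 [ 0.41  0.02 -0.94  0.34 -0.19  1.1 ]
2 -25 [ 0.11  0.41 -0.26 -0.02 -1.33  1.54]
2 0 [ 0.13  0.14 -0.56  0.   -0.86  1.51]
2 25 [ 0.15 -0.06 -0.95  0.14 -0.26  1.35]
3 -25 [-0.07  0.46 -0.24  0.11 -1.3   1.77]
3 0 [-0.15  0.23 -0.45  0.   -0.89  1.91]
3 25 [-0.33  0.11 -0.54 -0.4  -0.57  2.38]
grip 0.049353025235044125 62.994078397750854 [0.5286 0.0061 0.0231] 4.025
lvl0 (np.float64(-0.0118), np.float64(0.0244), np.float64(-6.55))
25 (np.float64(-2.2111), np.float64(0.0606), np.float64(-6.13))
lvl (np.float64(-0.0142), np.float64(0.0513), np.float64(-6.34))
-25 (np.float64(2.069), np.float64(0.3617), np.float64(-5.42))
lvl (np.float64(-0.0083), np.float64(0.0367), np.float64(-6.37))
0.04880111936220454 8.4917
```

The level torque hardly changed on manifold 1 (0.006 against 0.134 N m expected), but the dwell was short. I'll repeat with longer dwells and more averaging.

```bash
cat >> h.py <<'E'
def rock2(k,up=.12,a=25):
    x,y,w=M[k]
    for t in (a,-a,a):
        reach([x,y,up],quat(w,t)); pause(.35)
        reach([x,y,up],quat(w)); pause(.15); print("lvl after",t,ty(w,20),state()["tool_pos"].round(4))
    s=state(); print(s["finger_gap"],s["time"])
E
python3 - <<'E'
from h import *
rock2(1)
E
```

```text
lvl after 25 (np.float64(0.0643), np.float64(0.02), np.float64(-6.18)) [0.5281 0.0058 0.12  ]
lvl after -25 (np.float64(-0.0674), np.float64(0.0301), np.float64(-6.42)) [0.5281 0.0058 0.12  ]
lvl after 25 (np.float64(0.0624), np.float64(0.0324), np.float64(-6.32)) [0.5281 0.0058 0.12  ]
0.0487615818820777 15.8917
```

The torque swings by ±0.066 N m, so manifold 1 holds the core. I'll carry it above the nest, 14 mm short of the stop, and check alignment.

```bash
cat >> h.py <<'E'
def nestp(dx,dy=0,w=NEST[2]):
    c,s=np.cos(np.radians(NEST[2])),np.sin(np.radians(NEST[2])); a=-.015+dx
    return np.array([NEST[0]+c*a-s*dy,NEST[1]+s*a+c*dy])
E
python3 - <<'E'
from h import *
p=nestp(-.014)
reach([*p,.12],quat(NEST[2])); servo_line([*p,.075],rate=.1); pause(.2)
d=get_image("top"); np.savez("top1.npz",**d)
print(state()["tool_pos"],state()["time"])
i=d["frame"][215:355,190:310,::-1]; cv2.imwrite("pics/n1.png",cv2.resize(i,None,fx=4,fy=4,interpolation=2))
d=get_image("side"); np.savez("side1.npz",**d)
i=d["frame"][160:270,230:370,::-1]; cv2.imwrite("pics/n1s.png",cv2.resize(i,None,fx=5,fy=5,interpolation=2))
E
```

```text
[0.50490017 0.27203575 0.0757119 ] 17.7833
```

View pics/n1.png

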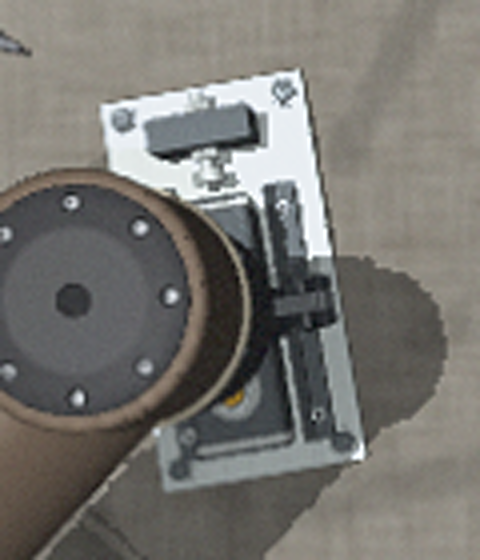

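View pics/n1s.png

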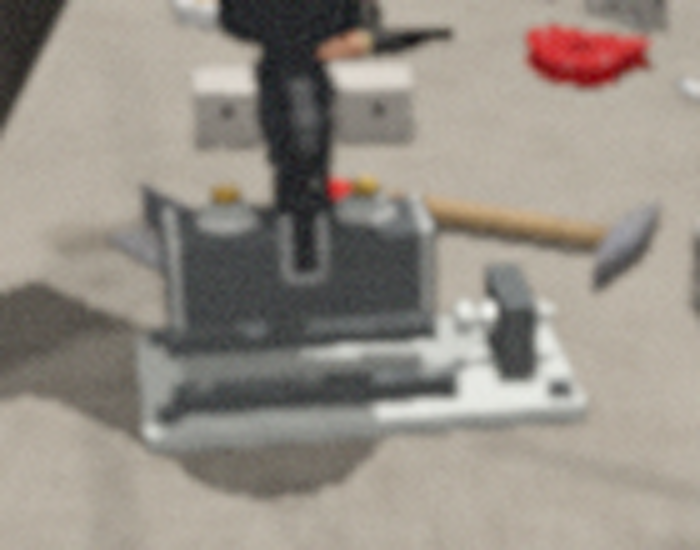

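The top crop shows the tube's right edge running from crop (250,195) to (292,443), parallel to the right-hand rail, with the stop screw at (212,165). The side crop shows it level above the nest. I'll compute the edge offset, then lower with force monitoring.

```bash
cat >> h.py <<'E'
def tonest(p):
    c,s=np.cos(np.radians(NEST[2])),np.sin(np.radians(NEST[2])); d=np.array(p)[:,:2]-nestp(0)
    return np.c_[d@[c,s],d@[-s,c]]
E
python3 - <<'E'
from h import *
t=dict(np.load("top1.npz"))
px=lambda l:[(190+u/4,215+v/4) for u,v in l]
print("tube edge",tonest(onz(t,px([(250,195),(292,443)]),.1027)).round(4).tolist())
print("rail R inner/outer top",tonest(onz(t,px([(268,190),(298,182),(330,438),(305,440)]),.026)).round(4).tolist())
print("plate right corners",tonest(onz(t,px([(302,70),(365,455),(163,490),(102,105)]),.012)).round(4).tolist())
print("screw",tonest(onz(t,px([(212,187)]),.037)).round(4).tolist())
b=[c for c,a in brass(t) if 190<c[0]<310]; print(b,tonest(onz(t,b,.0527+.065)))
p=nestp(-.014); f0=state()["ft_force"]
for z in np.arange(.055,.0345,-.004):
    servo_line([*p,z],rate=.06); s=state(); print(s["tool_pos"].round(4),(s["ft_force"]-f0).round(1),s["time"])
    if np.linalg.norm(s["ft_force"]-f0)>8: break
E
```

```text
tube edge [[0.0518, -0.0285], [-0.084, -0.0284]]
rail R inner/outer top [[0.0603, -0.0312], [0.0618, -0.0491], [-0.0859, -0.0423], [-0.0845, -0.028]]
plate right corners [[0.1276, -0.0611], [-0.0992, -0.0592], [-0.099, 0.0595], [0.1281, 0.0582]]
screw [[0.0666, -0.0009]]
[array([291.96, 139.16])] [[ 0.30650961 -0.15990934]]
[0.5044 0.2715 0.0544] [-1.4  1.2 -0.9] 18.3167
[0.5045 0.2717 0.0508] [-0.1  0.1 -0.2] 18.5667
[0.5044 0.2716 0.0468] [-0.5  0.1  0. ] 18.8167
[0.5045 0.2717 0.0427] [-0.7  1.  -0.8] 19.0667
[0.5045 0.2717 0.0387] [-0.6  1.4  0.3] 19.3167
[0.5049 0.2721 0.0352] [0.4 2.  2.2] 19.5667
```

It went down between the rails to plate height with hardly any force. Now I'll slide it to the stop in small steps.

```bash
python3 - <<'E'
from h import *
f0=state()["ft_force"]; u=nestp(1)-nestp(0); z=.0355
for dx in np.r_[-.010,-.007,-.005,np.arange(-.004,.008,.001)]:
    servo_line([*nestp(dx),z],rate=.04); pause(.05); s=state(); df=s["ft_force"]-f0
    print(round(dx,3),tonest([s["tool_pos"]]).round(4),s["tool_pos"][2].round(4),df.round(1),round(df[:2]@u,1),s["time"])
    if df[:2]@u<-10: break
E
```

```text
-0.01 [[-0.0099 -0.    ]] 0.0354 [-0.9 -0.2 -2.5] -0.9 19.8667
-0.007 [[-0.0068 -0.    ]] 0.0354 [ 0.1  0.1 -2.9] 0.1 20.1667
-0.005 [[-0.0049 -0.    ]] 0.0355 [-0.8  0.1 -3.7] -0.8 20.4667
-0.004 [[-0.004 -0.   ]] 0.0355 [-0.9  0.7 -3.8] -0.8 20.7667
-0.003 [[-0.003 -0.   ]] 0.0355 [ 0.1  0.1 -2.9] 0.1 21.0667
-0.002 [[-0.0019 -0.    ]] 0.0355 [-0.4  0.  -2.5] -0.4 21.3667
-0.001 [[-0.0009 -0.    ]] 0.0355 [-1.   0.6 -3. ] -0.9 21.6667
0.0 [[0.0001 0.    ]] 0.0355 [-0.9  0.1 -2.8] -0.9 21.9667
0.001 [[ 0.0006 -0.0001]] 0.0354 [-4.5  0.2 -0.6] -4.4 22.2667
0.002 [[ 0.0006 -0.0001]] 0.0353 [-10.    1.    0.9] -9.7 22.5667
0.003 [[ 0.0006 -0.0001]] 0.0353 [-14.1   2.4   3.4] -13.4 22.8667
```

It touches the stop at +0.6 mm. I'll ease down onto the plate, release, retract and look.

```bash
python3 - <<'E'
from h import *
servo_line([*nestp(.0015),.0346],rate=.03); pause(.1); s=state(); print(s["tool_pos"].round(4),s["ft_force"].round(1))
open_jaws(); pause(.2); s=state(); print(s["finger_gap"],s["ft_force"].round(1))
servo_line([*nestp(.0006),.16],rate=.15); reach([.42,.1,.3],quat(NEST[2])); pause(.3)
t=get_image("top"); np.savez("top2.npz",**t); s=get_image("side"); np.savez("side2.npz",**s)
bt=[c for c,a in brass(t) if 205<c[0]<295 and c[1]>220]; bs=[c for c,a in brass(s)]
for p in bt: print(p.round(1),tonest(onz(t,[p],.077)),tri(t,p,s,min(bs,key=lambda q:tri(t,p,s,q)[1])))
cv2.imwrite("pics/n2.png",cv2.resize(t["frame"][215:355,190:310,::-1],None,fx=4,fy=4,interpolation=2))
cv2.imwrite("pics/n2s.png",cv2.resize(s["frame"][190:270,240:360,::-1],None,fx=6,fy=6,interpolation=2))
print(state()["time"])
E
```

```text
[0.519  0.2743 0.0351] [-9.1  0.7  3.4]
0.08562970282789122 [-0.3 -0.  -0.6]
[243.1 273.8] [[ 0.03590914 -0.00149767]] (array([0.51405603, 0.25136946, 0.24989646]), np.float64(0.059512958780358824))
[249.  306.1] [[-0.03651894 -0.00258464]] (array([0.48366635, 0.24382956, 0.24857066]), np.float64(0.0027348305486635948))
26.225
```

View pics/n2.png

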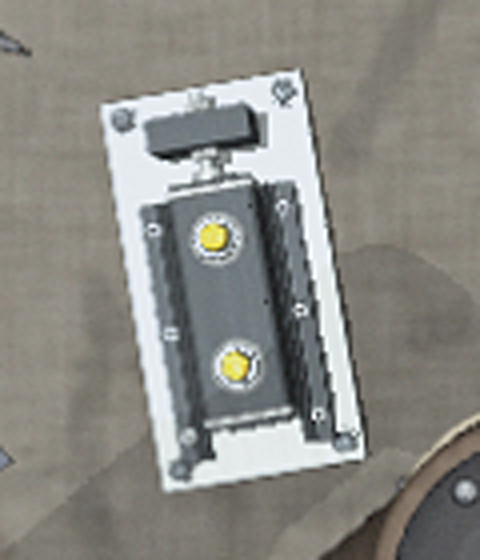

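View pics/n2s.png

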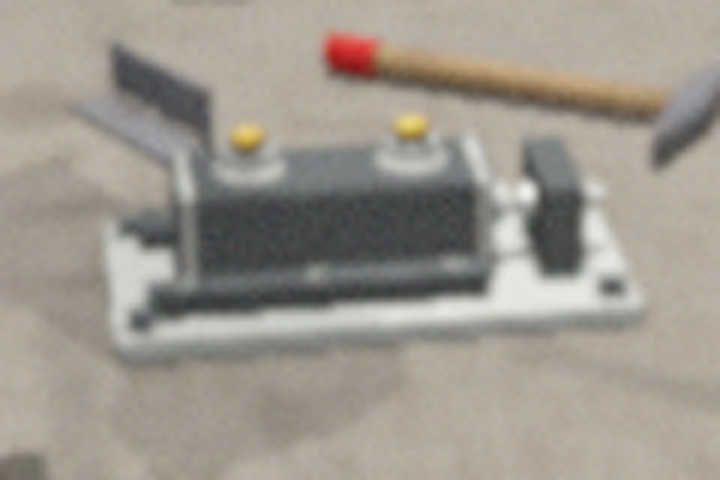

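The manifold lies flat between the rails, plugs up, with its cap at the screw (side crop about (505,195)). There is plenty of time, so I'll press gently on the rear cap to confirm it is fully home.

```bash
python3 - <<'E'
from h import *
q=quat(NEST[2]); close()
reach([*nestp(-.105),.16],q); servo_line([*nestp(-.105),.046],rate=.12); pause(.1)
f0=np.mean([state()["ft_force"] for _ in range(3) if not pause(.03)],0); u=nestp(1)-nestp(0)
for dx in np.r_[-.098,-.093,-.090,np.arange(-.088,-.066,.001)]:
    servo_line([*nestp(dx),.046],rate=.03); s=state(); f=(s["ft_force"]-f0)[:2]@u
    print(round(dx,3),tonest([s["tool_pos"]])[0].round(4),round(f,1))
    if f<-7: break
servo_line([*nestp(-.105),.046],rate=.08); servo_line([*nestp(-.105),.16],rate=.2); reach([.42,.1,.3],q); pause(.3)
t=get_image("top")
bt=[c for c,a in brass(t) if c[1]>240 or 205<c[0]<295 and c[1]>220]
for p in bt: print(p.round(1),tonest(onz(t,[p],.077)).round(4), onz(t,[p],.065)[0].round(4))
print(state()["time"])
cv2.imwrite("pics/end.png",t["frame"][:,:,::-1])
E
```

```text
-0.098 [-0.0978 -0.0001] 0.2
-0.093 [-0.0928 -0.    ] 0.2
-0.09 [-0.0898  0.    ] 0.4
-0.088 [-0.0879 -0.    ] 0.5
-0.087 [-0.087  0.   ] 0.1
-0.086 [-0.0859  0.    ] -0.2
-0.085 [-0.0849  0.    ] 0.3
-0.084 [-0.084 -0.   ] -0.5
-0.083 [-0.0829  0.    ] 0.7
-0.082 [-0.082 -0.   ] 0.1
-0.081 [-0.081  -0.0001] 0.8
-0.08 [-0.0809 -0.0002] -3.9
-0.079 [-0.0809 -0.0004] -9.4
[243.  273.7] [[ 0.0364 -0.0014]] [0.5551 0.281  0.065 ]
[481.6 297.5] [[-0.1107 -0.5149]] [ 0.5011 -0.2556  0.065 ]
[427.8 300.3] [[-0.0942 -0.3934]] [ 0.4957 -0.1319  0.065 ]
[248.7 306.1] [[-0.0364 -0.002 ]] [0.4829 0.2673 0.065 ]
[487.9 328.7] [[-0.1819 -0.5157]] [ 0.4306 -0.2692  0.065 ]
[430.4 332.6] [[-0.1655 -0.3857]] [ 0.4235 -0.137   0.065 ]
34.9833
```

View pics/end.png

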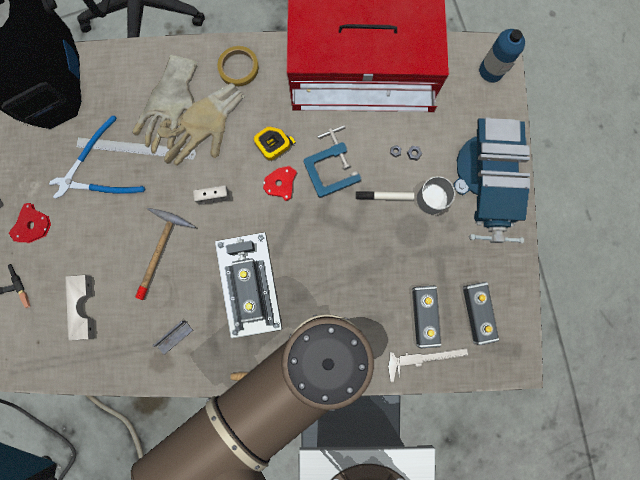

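The manifold sits in the nest at (248,290), firm against the stop. The other two at (427,316) and (480,312) have not moved, and the bystanders are undisturbed.

```bash
python3 -c "
from workcell import *
print(hand_in())"
```

```text
the job is handed in; nothing more can be done
None
```

The job is handed in at about 35 s on the clock: the first manifold I rocked had the loose core (level torque flipped ±0.066 N m) and now lies plugs up in the saw nest, firm against the stop screw, and I never picked up the other two.

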